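# Unlock the shut tea caddy and hold the key turned

### The job

One of the two tea caddies already stands with its bin tilted open; the other is still locked shut. Take the key from the slotted rack on the tea tray, push it fully home in the lock on top of the shut caddy, working it past the sticky pins, then turn it a quarter turn clockwise and finish still gripping the key and holding it turned against its spring. Leave the open caddy and the other things on the tray as they are.

Things in the scene. Friction and masses are not known exactly. Their poses are not given: they have to be found in the camera images.
- key_center (a point): Centre of the key's grip, a black plate 30 mm wide (its x), 10 mm thick (its y), 34 mm high (its z). The 60 g key stands upright, blade down, in a rack slot, yaw as the tray's, its collar (16 mm disc, underside 27 mm below this point) on the rack's top; lift it straight up by more than 36 mm. Home in a lock the collar sits on the lock plate: this point 27 mm above the keyway's mouth.
- key_tip (a point): Tip of the key's steel blade, on its axis, 63 mm below the grip centre. Going up from the tip: 7 mm of taper from 6 x 2 mm to the full blade, 12 mm wide (key's x) x 5 mm thick (y), which ends 26 mm up; round neck 5 mm thick to the collar at 36 to 39 mm; shank 8 mm thick; grip from 46 to 80 mm. Either way round fits the locks.
- tray: Fixed grey plastic tray 320 (x) x 240 (y) mm, rim 22 mm, origin under its centre. On it, along x at y = -60 mm, the wooden slotted rack, 200 x 36 mm, top 49 mm above the table, with five slots (15.5 mm along x, 8.5 mm wide, at x = -75, -45, 0, 45, 75 mm). Key and tea pick hang in the slots at x = -45 and +45 mm, either way about.
- pick_center (a point): Tea pick, hanging in another slot of the rack: round wooden handle 14 mm thick; point half-way up the handle. Not to be disturbed.
- caddy_a: Caddy a: fixed wooden tea box, 130 mm front to back (x), 110 mm wide (y), 120 mm high; origin under its centre. Its tilt-out bin is in the front, which faces its +x side.
- caddy_b: Caddy b: fixed wooden tea box, 130 mm front to back (x), 110 mm wide (y), 120 mm high; origin under its centre. Its tilt-out bin is in the front, which faces its +x side.
- bin_a (a joint): Tilt-out bin of caddy a, hinged at its lower edge, rad: 0 = shut and locked, more than 0.4 = tilted out. A locked bin is pushed ajar by its lock's cam, 0.1 rad per rad that the plug turns.
- bin_b (a joint): Tilt-out bin of caddy b, hinged at its lower edge, rad: 0 = shut and locked, more than 0.4 = tilted out. A locked bin is pushed ajar by its lock's cam, 0.1 rad per rad that the plug turns.
- bin_edge_a (a point): Middle of the upper edge of the bin front of caddy a (bin front 92 mm wide, 100 mm high).
- bin_edge_b (a point): Middle of the upper edge of the bin front of caddy b (bin front 92 mm wide, 100 mm high).
- lock_a (a point): Centre of the keyway's mouth in the top face of caddy a's steel lock plate (44 mm square, in the middle of the caddy's top, face 122 mm above the table). x axis: along the long side of the keyway; z: up. Keyway 14 x 7 mm through the 6 mm plate, then 13.2 x 6.2 mm in the plug below. Two side pins, 14 and 24 mm down, stick: pushed straight the key needs 12 to 15 N; a small yaw wiggle (3 deg) under light push frees it.
- lock_b (a point): Centre of the keyway's mouth in the top face of caddy b's steel lock plate (44 mm square, in the middle of the caddy's top, face 122 mm above the table). x axis: along the long side of the keyway; z: up. Keyway 14 x 7 mm through the 6 mm plate, then 13.2 x 6.2 mm in the plug below. Two side pins, 14 and 24 mm down, stick: pushed straight the key needs 12 to 15 N; a small yaw wiggle (3 deg) under light push frees it.
- plug_a (a joint): Turning plug of caddy a's lock, rad: 0 = rest (keyway in line with the plate's), grows clockwise seen from above, stop at 1.57. A spring (0.05 N m per rad) turns it back when the key is let go. The key has 0.1 rad of play in it. It turns only with the key home, the blade being below the plate; the turned key is trapped.
- plug_b (a joint): Turning plug of caddy b's lock, rad: 0 = rest (keyway in line with the plate's), grows clockwise seen from above, stop at 1.57. A spring (0.05 N m per rad) turns it back when the key is let go. The key has 0.1 rad of play in it. It turns only with the key home, the blade being below the plate; the turned key is trapped.
- gaiwan_center (a point): Celadon lidded bowl on a saucer, 104 mm across, 89 mm high, on the tray; its centre.
- pitcher_center (a point): Glass pitcher, 72 mm across, 90 mm high, handle on its y side, on the tray; its centre.
- cup_center (a point): Small celadon cup, 60 mm across, 36 mm high, on the tray; its centre.
Not all that is in view belongs to the job. Leave any purple or white look-alike of the part that bears key_center alone.

How it is judged:
By the outcome, as a careful person would: the job done as asked, in the order asked, and still so for the second after the job is handed in, while the arm keeps its last pose, push and grip.
It also fails if it takes over 51 s, if anything falls off the work surface, if the arm or the gripper's body presses on something with over 40 N, if the wrist force passes 120 N, or if a joint passes its speed limit or range.

### The arm

A 7-joint arm with a two-finger parallel gripper is mounted at the origin on the work surface. World frame = base frame: x ahead of the robot, y to its left, z up, the work surface at z = 0. Lengths are in m, angles in rad, forces in N, time in s.
With the tool pointing down it reaches from about 0.425 to 0.95 m from the base axis. Payload 4.7 kg.
Tool frame: the origin (TCP) lies at the very end of the fingers, on their centre line; the grasp point (between the pads) lies 19 mm behind it (ctrl.hold_point_z is the distance from the TCP to the grasp point, in m); z points along the fingers, y is the line along which they close (so a half turn about z gives the same grasp; the last joint's range is limited). The gripper opens to 85 mm and grips with 20 to 120 N. Pads are 22 mm wide; open, the fingers measure 114 mm over their backs; the gripper's body (76 mm by 85 mm) begins 54 mm behind the grasp point. The pads swing forward as they close: fully open they stand 13 mm farther back than shut.
Start: joints at [-1.224, 0.469, -0.049, 1.532, 0.024, 1.141, -0.082], TCP at [0.248, 0.628, 0.231] pointing down, gripper open.
Joint ranges: [-2.59, 2.59], [-0.33, 1.99], [-1.39, 1.29], [0.1, 2.45], [-1.04, 4.18], [0.21, 1.99], [-2.66, 2.66]. Speed limits (rad/s): [2.57, 2.57, 3.14, 3.14, 3.14, 3.14, 3.14].

### API

Orientations are given as a rotation vector (axis times angle).
In Python, from workcell import status, optics, ctrl gives the robot as it stands.
- The arm moves only by the shell command python3 -m jog 'ROWS' [FORCE]. ROWS is JSON, one flat list of numbers, 7 for each row, row after row: the finger opening in mm, from 0 to 85.4, then the shift along the tool's x, y, z in mm, then the turn, a rotation vector about the tool's x, y, z in rad. In form: [claw, tx, ty, tz, rx, ry, rz, claw, tx, ty, tz, rx, ry, rz, ...]. A call has exactly 8 rows; each row is the pose to reach, as a shift and turn from the pose commanded when the call began, along the tool's axes at that moment; what a row does not reach only later rows make up. A row lasts 1/8 s, in which the tool goes at most 62.5 mm and 10.7 degrees, less where a joint would pass 70% of its speed; a pose out of reach is approached as far as the arm can. A call with a gripper value outside its range is refused whole. The fingers move at their own pace and stop on an object; FORCE is the grip in N (left out, the last holds). Time passes only in rows, so rows that repeat a pose let the fingers close, or fill a call up. It gives the time, the measured TCP pose, the force, the opening and the grip force at its end, in the units of the state.
- status.read_state(): the state, without advancing time (a new reading comes with each control period).
- optics.get_image(name): name is "scene" or "side" or "wrist"; returns a dict with "frame" (420x560x3 uint8, red, green, blue), "camera_matrix" (3x3 intrinsics, pixels), "T" (4x4, takes a point from camera to world coordinates); the wrist camera has in their place "tool_from_camera" (4x4, takes a point from camera to tool coordinates, whose origin is the TCP and whose axes are the flange's). Camera axes: x right, y up, looking along -z (the intrinsics and any distortion apply to the point x, -y, -z); pixel columns grow to the right and rows downward; lengths in m; the calibration is good to about 2 mm. A picture is of the moment at which its call begins: read the wrist's pose just before it. There is no depth.
- ctrl.finish_job(): hands the job in; it is judged then, once.
The state is a dict: "time_s": time; "joint_pos": joint angles; "joint_vel": joint speeds; "joint_torque": joint torques, N m; "position": TCP position; "tcp_rot": TCP orientation; "contact_force": force on the tool from outside, world axes, zero at the start; "wrist_torque": the same for the moment, N m; "width": finger opening in m; "grip_force": force on a finger pad.
Only numpy, scipy, OpenCV 4.12 (cv2) and the standard library are available. Lean on these libraries where they do the work, as an engineer would, in place of code of your own. Each camera call takes 0.05 s, during which the arm holds its last target. There are 200 camera calls.

## Working session

There is one attempt and no reset: what is moved stays moved. The work goes in short steps, Python scripts to look and compute and a shell command to move; the robot and the scene stay as the last step left them, time stands still between calls to the robot, and variables do not carry over. Pictures are saved under pics/ and viewed, at most 10 in all, crops included, and the job is handed in when it is done.

```bash
mkdir -p pics; cat > h.py <<'E'
import numpy as np, cv2
from scipy.spatial.transform import Rotation as R
from workcell import status, optics, ctrl
def snap(n,f):
    s=status.read_state(); d=optics.get_image(n); cv2.imwrite('pics/'+f+'.png',d['frame'][:,:,::-1])
    K=np.array(d['camera_matrix'])
    if n=='wrist':
        W=np.eye(4);W[:3,:3]=R.from_rotvec(s['tcp_rot']).as_matrix();W[:3,3]=s['position'];T=W@np.array(d['tool_from_camera'])
    else: T=np.array(d['T'])
    np.savez('pics/'+f+'.npz',K=K,T=T,dist=np.array(d.get('distortion',np.zeros(5)))); return d,s
def ray(f,u,v):
    z=np.load('pics/'+f+'.npz');p=cv2.undistortPoints(np.array([[[u,v]]],float),z['K'],z['dist'])[0,0]
    return z['T'][:3,3], z['T'][:3,:3]@np.array([p[0],-p[1],-1])
def atz(f,u,v,z):
    o,d=ray(f,u,v); return o+d*(z-o[2])/d[2]
def proj(f,P):
    z=np.load('pics/'+f+'.npz');q=np.linalg.inv(z['T'])@np.append(P,1)
    return cv2.projectPoints(np.array([[q[0],-q[1],-q[2]]]),np.zeros(3),np.zeros(3),z['K'],z['dist'])[0][0,0]
E
python3 -c "
from h import *
for n in ['scene','side']:
    d,s=snap(n,n); print(d.keys(),{k:d[k] for k in d if k!='frame'})
print(s, ctrl.hold_point_z)
a=cv2.imread('pics/scene.png');b=cv2.imread('pics/side.png')
cv2.imwrite('pics/s1.png',cv2.resize(a,(800,600)));cv2.imwrite('pics/s2.png',cv2.resize(b,(800,600)))
"
```

```text
dict_keys(['frame', 'camera_matrix', 'T']) {'camera_matrix': array([[546.44176685,   0.        , 277.95536534],
       [  0.        , 546.44176685, 218.90491153],
       [  0.        ,   0.        ,   1.        ]]), 'T': array([[-0.71747191, -0.55299442,  0.42359323,  1.22817712],
       [ 0.69648067, -0.58013286,  0.42232753,  0.71377059],
       [ 0.01219559,  0.59803263,  0.80137896,  1.28985462],
       [ 0.        ,  0.        ,  0.        ,  1.        ]])}
dict_keys(['frame', 'camera_matrix', 'T']) {'camera_matrix': array([[527.44092558,   0.        , 278.30757127],
       [  0.        , 527.44092558, 207.85401703],
       [  0.        ,   0.        ,   1.        ]]), 'T': array([[-0.97963289,  0.12774114, -0.1549245 ,  0.41885412],
       [-0.20070642, -0.64609322,  0.73639696,  0.98229758],
       [-0.00602748,  0.75249302,  0.65857264,  0.89678302],
       [ 0.        ,  0.        ,  0.        ,  1.        ]])}
{'time_s': 0.05, 'joint_pos': array([-1.22390055,  0.46944829, -0.04860062,  1.5336742 ,  0.02409949,
        1.14100406, -0.08227373]), 'joint_vel': array([ 0.00048205, -0.00102277, -0.00093431, -0.00301702, -0.0002981 ,
       -0.0008039 , -0.00067889]), 'joint_torque': array([ 6.55632357e-04, -5.11976480e+01, -4.69747139e-02, -2.38655967e+01,
        1.08179907e-02,  4.26543484e-03, -9.69150392e-06]), 'position': array([0.24750834, 0.62736417, 0.23026517]), 'tcp_rot': array([-5.86679438e-01, -3.08602315e+00,  3.02435450e-03]), 'contact_force': array([-0.15056118, -0.30922397, -0.13376695]), 'wrist_torque': array([-0.00504804,  0.0310755 , -0.01251344]), 'grip_force': 0.0, 'width': 0.08539659921612403} 0.0187
```

View pics/s1.png

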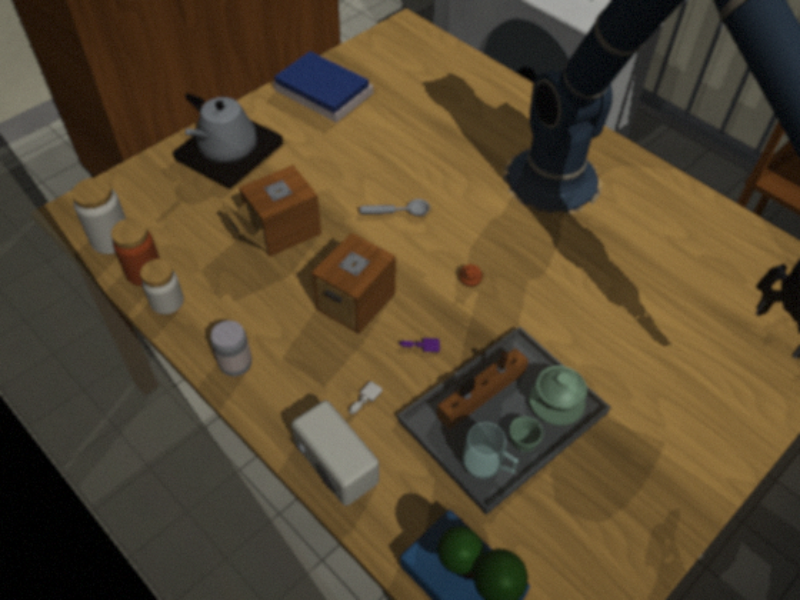

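View pics/s2.png

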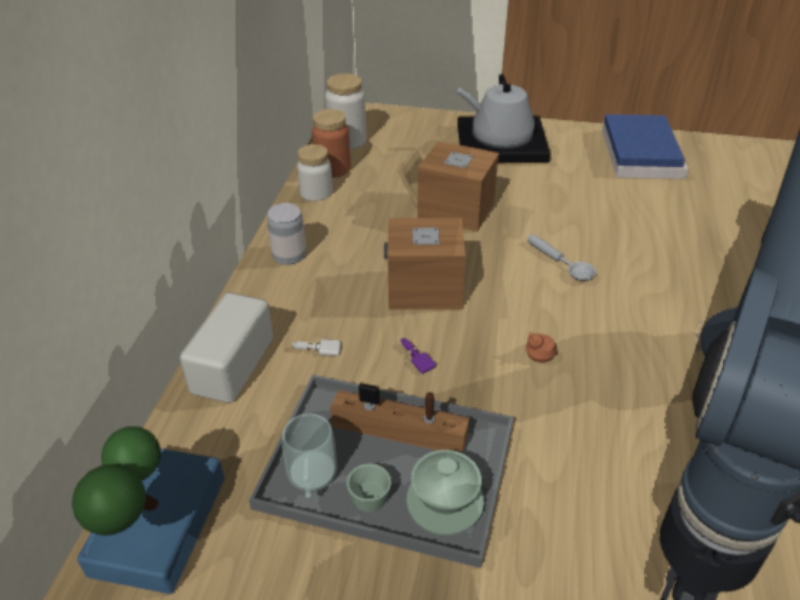

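The open caddy is the far one: bin tilted out at scene (240,220), lock at (278,190). The shut one has its lock at scene (354,264) / side (426,236).

Key candidates:
- Black plate in the rack, side (369,394) / scene (467,385).
- Brown round handle, side (430,405), which is the pick.
- Purple key, side (418,355), and white key, side (320,347): look-alikes lying on the table.

The black plate fits the description. I'll confirm it in enlarged crops.

```bash
python3 -c "
from h import *
a=cv2.imread('pics/scene.png');b=cv2.imread('pics/side.png')
def c(i,u,v,w,h): return cv2.resize(i[v:v+h,u:u+w],(400,300),interpolation=cv2.INTER_CUBIC)
# scale 5 for 80x60
o=np.vstack([np.hstack([c(a,295,235,80,60),c(b,228,255,80,60)]),np.hstack([c(a,210,155,80,60),c(b,260,145,80,60)])])
cv2.imwrite('pics/c1.png',cv2.convertScaleAbs(o,alpha=1.4))
"
```

```text
(no output)
```

View pics/c1.png

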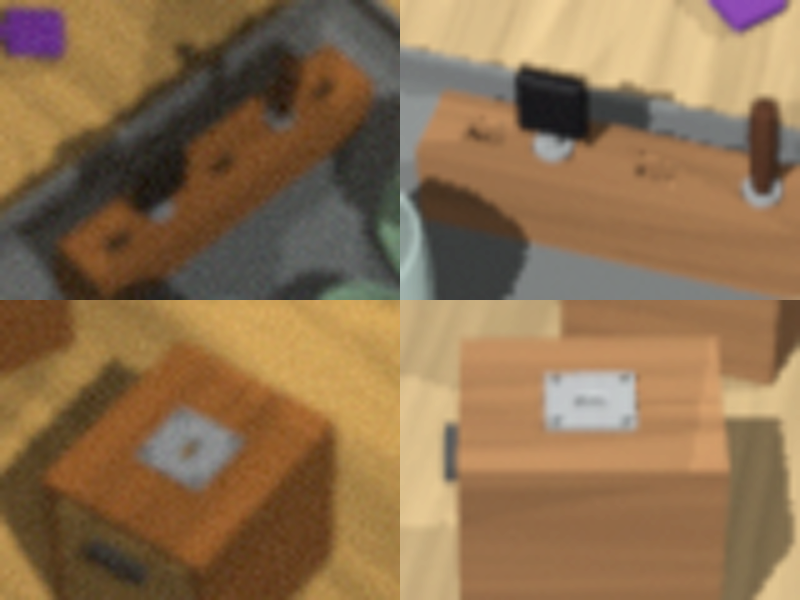

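Crops confirm it: the flat black plate stands in the second slot at side px ≈(258.4,275.6), and the brown round pick is in the fourth slot. The shut caddy's lock centre is at scene ≈(248,184.6), side ≈(298,165.2).

```bash
python3 -c "
from h import *
S=lambda x,y:(295+x/5,235+y/5); D=lambda x,y:(228+(x-400)/5,255+y/5)
L=lambda x,y:(210+x/5,155+(y-300)/5); M=lambda x,y:(260+(x-400)/5,145+(y-300)/5)
def tri(p,q):
    A=[];b=[]
    for f,u in(('scene',p),('side',q)):
        o,d=ray(f,*u);d/=np.linalg.norm(d);P=np.eye(3)-np.outer(d,d);A.append(P);b.append(P@o)
    return np.linalg.lstsq(np.vstack(A),np.hstack(b),rcond=None)[0]
print('slots scene');[print(atz('scene',*S(*p),.049)) for p in((117,241),(222,162),(322,90))]
print('slots side');[print(atz('side',*D(*p),.049)) for p in((485,130),(655,165))]
print('keyc',tri(S(162,172),D(552,103)), atz('side',*D(552,103),.076))
print('lock',tri(L(190,448),M(590,401)),atz('scene',*L(190,448),.122),atz('side',*M(590,401),.122))
print('plate');[print(atz('scene',*L(*p),.122)[:2],'s') for p in((137,450),(183,407),(243,440),(190,490))]
[print(atz('side',*M(*p),.122)[:2],'d') for p in((544,373),(636,373),(637,430),(546,432))]
print('cad top side');[print(atz('side',*M(*p),.12)[:2]) for p in((460,340),(715,340),(727,470),(461,470))]
print('keyway',[atz('side',*M(*p),.122)[:2] for p in((572,401),(608,402))])
print('keyplate top edge',[atz('side',*D(*p),.093)[:2] for p in((519,67),(587,73))])
"
```

```text
slots scene
[0.64164844 0.28271448 0.049     ]
[0.56607371 0.28827407 0.049     ]
[0.492709   0.29516361 0.049     ]
slots side
[0.6401781  0.27729632 0.049     ]
[0.5660822  0.28197406 0.049     ]
keyc [0.60897937 0.28123752 0.07796691] [0.6096374  0.28018812 0.076     ]
lock [ 0.5863484  -0.04740855  0.12151173] [ 0.58814639 -0.04533553  0.122     ] [ 0.58559005 -0.04929722  0.122     ]
plate
[ 0.61057015 -0.06463881] s
[ 0.57058557 -0.07053457] s
[ 0.56268208 -0.02922349] s
[ 0.60858263 -0.02285472] s
[ 0.61210452 -0.06786595] d
[ 0.56716197 -0.07668541] d
[ 0.55918044 -0.03052793] d
[ 0.60214214 -0.02045221] d
cad top side
[ 0.65972399 -0.09027611]
[ 0.53280027 -0.11515436]
[ 0.51243637 -0.01034067]
[0.63685924 0.01415455]
keyway [array([ 0.59426598, -0.04759304]), array([ 0.57677719, -0.05019108])]
keyplate top edge [array([0.62339619, 0.27836665]), array([0.59537419, 0.27613809])]
```

```bash
cat >> h.py <<'E'
def rel(pos,yaw,s=None):
    "shift mm & rz for tool-down with tool y at yaw+90deg (mod 180), from measured pose"
    s=s or status.read_state();M=R.from_rotvec(s['tcp_rot'])
    for k in(0,180):
        T=R.from_euler('z',yaw+k,degrees=True)*R.from_euler('x',180,degrees=True)
        print(k,np.round(M.inv().apply(np.array(pos)-s['position'])*1000,1),np.round((M.inv()*T).as_rotvec(),3),'q7',s['joint_pos'][6])
E
python3 -c "
from h import *
rel([.6105,.2815,.2],-4.8)
print(R.from_rotvec(status.read_state()['tcp_rot']).as_matrix().round(3))
d,s=snap('wrist','w0');print(d['tool_from_camera'])"
```

```text
0 [-464.6 -188.5   30.7] [-0.00e+00  2.00e-03  2.85e+00] q7 -0.08228300702493631
180 [-464.6 -188.5   30.7] [-0.002 -0.    -0.292] q7 -0.08228300702493631
[[-0.93   0.367 -0.001]
 [ 0.367  0.93  -0.002]
 [-0.    -0.002 -1.   ]]
[[ 1.45909062e-03  9.60199570e-01  2.79311039e-01  7.08641802e-02]
 [ 9.99998843e-01 -1.28055270e-03 -8.21674566e-04 -4.17757400e-04]
 [-4.31299061e-04  2.79311914e-01 -9.60200327e-01 -1.43577685e-01]
 [ 0.00000000e+00  0.00000000e+00  0.00000000e+00  1.00000000e+00]]
```

```bash
python3 -m jog '[45,-58,-23,4,0,0,-0.04, 45,-116,-47,8,0,0,-0.08, 45,-174,-70,12,0,0,-0.12, 45,-232,-94,16,0,0,-0.16, 45,-290,-117,20,0,0,-0.2, 45,-348,-141,24,0,0,-0.24, 45,-406,-165,28,0,0,-0.27, 45,-464,-188,31,0,0,-0.292]'
python3 -m jog '[45,0,0,0,0,0,0,45,0,0,0,0,0,0,45,0,0,0,0,0,0,45,0,0,0,0,0,0,45,0,0,0,0,0,0,45,0,0,0,0,0,0,45,0,0,0,0,0,0,45,0,0,0,0,0,0]'
python3 -c "
from h import *
d,s=snap('wrist','w1')
cv2.imwrite('pics/w1b.png',cv2.resize(cv2.imread('pics/w1.png'),(800,600)))
rel([.6105,.2815,.2],-4.8)
print(s['position'],proj('w1',[.6105,.2815,.093]),proj('w1',[.6105,.2815,.049]))"
```

```text
time_s: 1.15
position: [0.6102, 0.2823, 0.2]
tcp_rot: [-0.13, -3.138, -0.0]
contact_force: [0.1, 1.1, -0.0]
width: 0.0449
grip_force: 0.0
time_s: 2.15
position: [0.6092, 0.2839, 0.2004]
tcp_rot: [0.132, 3.139, 0.0]
contact_force: [-0.6, 0.6, -0.1]
width: 0.0452
grip_force: 0.0
0 [-1.5 -2.2  0.4] [-0.    -0.     3.141] q7 0.9953118794546871
180 [-1.5 -2.2  0.4] [ 0. -0. -0.] q7 0.9953118794546871
[0.60916311 0.28385077 0.20039432] [277.17083247 207.02427655] [277.49298776 194.34326251]
```

View pics/w1b.png

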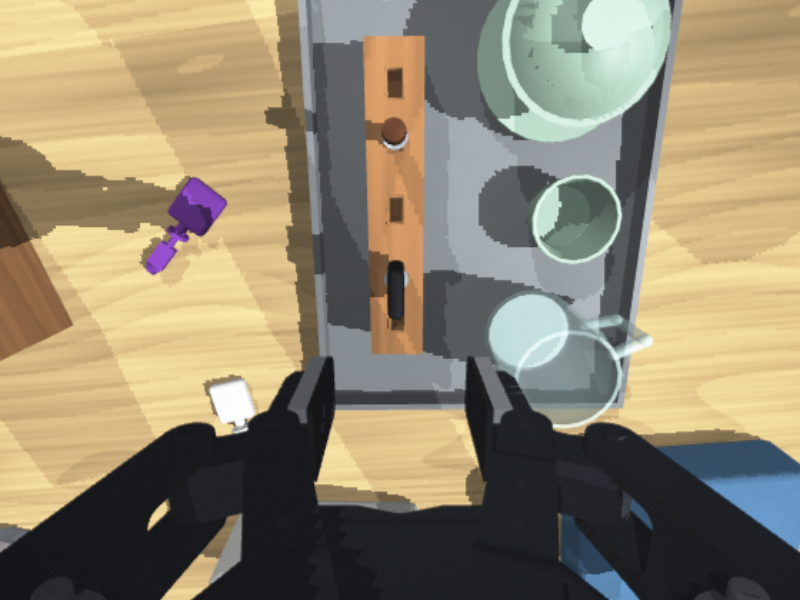

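```bash
python3 -c "
from h import *
k=.7
P=[atz('w1',u*k,v*k,.049) for u,v in((395,83),(396.5,210),(397.5,324))]
for p in P: print(p)
d=P[0]-P[2];print('yaw',np.degrees(np.arctan2(-d[1],-d[0])))
print('key top', atz('w1',397*k,290*k,.09), [proj('w1',[.6108+a*np.cos(-.084),.2815+a*np.sin(-.084),z])/k for a,z in((-.015,.093),(.015,.093),(-.015,.059),(.015,.059))])
import cv2
"
```

```text
[0.49078002 0.29075762 0.049     ]
[0.56569459 0.28533697 0.049     ]
[0.64358649 0.27945959 0.049     ]
yaw -4.228575472571854
key top [0.60792348 0.28230876 0.09      ] [array([395.98841856, 271.02265185]), array([396.01509751, 320.66862258]), array([396.35747991, 259.1475012 ]), array([396.37086174, 303.69149933])]
```

```bash
python3 -m jog '[45,-1.5,-1.6,20,0,0,-0.009, 45,-1.5,-1.6,50,0,0,-0.009, 45,-1.5,-1.6,80,0,0,-0.009, 45,-1.5,-1.6,105,0,0,-0.009, 45,-1.5,-1.6,125,0,0,-0.009, 45,-1.5,-1.6,139,0,0,-0.009, 45,-1.5,-1.6,139,0,0,-0.009, 45,-1.5,-1.6,139,0,0,-0.009]'
python3 -c "
from h import *
d,s=snap('wrist','w2');rel([.6106,.2822,.0605],-4.3)
cv2.imwrite('pics/w2b.png',cv2.resize(cv2.imread('pics/w2.png')[140:350,140:420],(800,600)))"
```

```text
time_s: 3.2
position: [0.6112, 0.2825, 0.0622]
tcp_rot: [0.117, 3.138, 0.001]
contact_force: [0.2, 0.5, -0.2]
width: 0.0451
grip_force: 0.0
0 [ 0.7 -0.4  2. ] [-3.000e-03  2.000e-03 -3.141e+00] q7 1.0059302693169423
180 [ 0.7 -0.4  2. ] [0.001 0.002 0.   ] q7 1.0059302693169423
```

View pics/w2b.png

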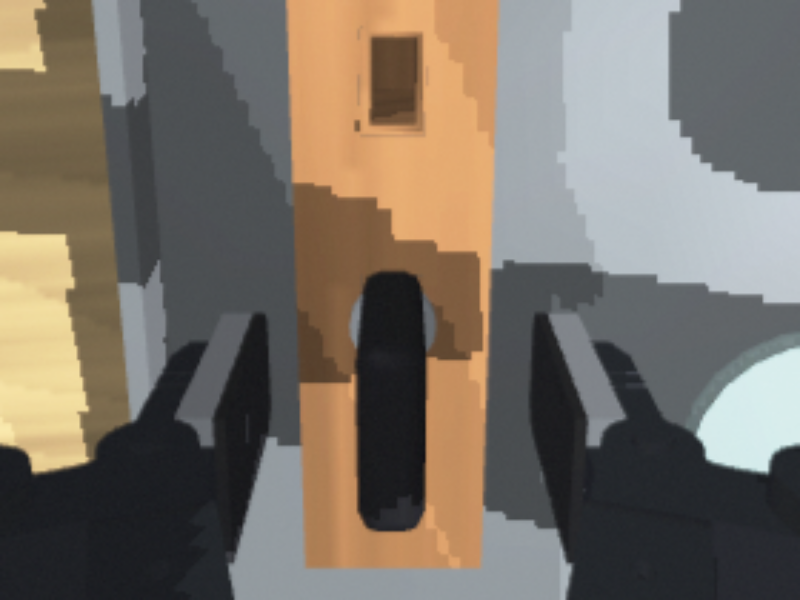

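The key plate spans x 357–427 between the open fingers. It sits about 1.2 mm left of the finger midline (≈400.5), and its yaw looks aligned. I'll shift, then close.

```bash
python3 -m jog '[45,0.3,-1.2,2,0,0,0, 30,0.3,-1.2,2,0,0,0, 15,0.3,-1.2,2,0,0,0, 5,0.3,-1.2,2,0,0,0, 5,0.3,-1.2,2,0,0,0, 5,0.3,-1.2,2,0,0,0, 5,0.3,-1.2,2,0,0,0, 5,0.3,-1.2,2,0,0,0]' 80
python3 -c "
from h import *
s=status.read_state();print(s['position'],s['contact_force'],s['wrist_torque'],s['width'],s['grip_force'])"
```

```text
time_s: 4.25
position: [0.6103, 0.2811, 0.0597]
tcp_rot: [0.117, 3.139, 0.001]
contact_force: [-1.1, 0.3, 2.9]
width: 0.0091
grip_force: 78.1
[0.61029805 0.28111308 0.05966768] [-1.1084554   0.29416626  2.92957509] [-0.11738731  0.08129446  0.01435333] 0.009115736783128032 78.10974955558777
```

```bash
python3 -m jog '[5,0,0,-8,0,0,0, 5,0,0,-20,0,0,0, 5,0,0,-35,0,0,0, 5,0,0,-55,0,0,0, 5,0,0,-85,0,0,0, 5,0,0,-115,0,0,0, 5,0,0,-150,0,0,0, 5,0,0,-150,0,0,0]'
python3 -c "
from h import *
s=status.read_state();print(s['position'],s['contact_force'],s['width'],s['grip_force'])
rel([.587,-.0485,.21],11)"
```

```text
time_s: 5.25
position: [0.6121, 0.2819, 0.2143]
tcp_rot: [0.117, 3.132, 0.007]
contact_force: [-0.0, -0.2, -1.2]
width: 0.0086
grip_force: 77.8
[0.61208602 0.28190669 0.21429779] [-0.0338849  -0.22141388 -1.23694603] 0.008612997207114469 77.83750176429749
0 [ 3.000e-01 -3.314e+02  2.800e+00] [ 0.011 -0.005  2.875] q7 1.0082704681014985
180 [ 3.000e-01 -3.314e+02  2.800e+00] [ 0.004  0.008 -0.267] q7 1.0082704681014985
```

```bash
python3 -m jog '[5,0,-40,0,0,0,-0.03, 5,0,-90,0,0,0,-0.07, 5,0,-145,0,0,0,-0.11, 5,0,-200,0,0,0,-0.16, 5,0,-255,0,0,0,-0.2, 5,0,-295,0,0,0,-0.24, 5,0,-320,0,0,0,-0.26, 5,0,-331,3,0,0,-0.267]'
python3 -m jog '[5,0,0,0,0,0,0,5,0,0,0,0,0,0,5,0,0,0,0,0,0,5,0,0,0,0,0,0,5,0,0,0,0,0,0,5,0,0,0,0,0,0,5,0,0,0,0,0,0,5,0,0,0,0,0,0]'
python3 -c "
from h import *
d,s=snap('wrist','w3');rel([.587,-.0485,.21],11);print(s['position'],s['joint_pos'])
snap('side','d3');snap('scene','e3')
print(proj('w3',[.587,-.0485,.122]))
u=cv2.resize(cv2.imread('pics/w3.png'),(800,600));cv2.imwrite('pics/w3b.png',u)"
```

```text
time_s: 6.25
position: [0.5848, -0.051, 0.2061]
tcp_rot: [0.297, -3.127, 0.0]
contact_force: [-0.1, 0.3, -1.6]
width: 0.0088
grip_force: 77.9
time_s: 7.25
position: [0.5854, -0.0491, 0.2064]
tcp_rot: [-0.301, 3.127, 0.0]
contact_force: [0.5, 0.4, -0.6]
width: 0.0091
grip_force: 77.9
0 [-1.7  0.3 -3.6] [-0.     0.    -3.142] q7 1.792321155854364
180 [-1.7  0.3 -3.6] [0. 0. 0.] q7 1.792321155854364
[ 0.58538579 -0.04912877  0.20636412] [-0.02439677  0.34788355  0.04664258  1.77984081 -0.01883328  1.01428465
  1.79234419]
[280.27926332 215.7778543 ]
```

View pics/w3b.png

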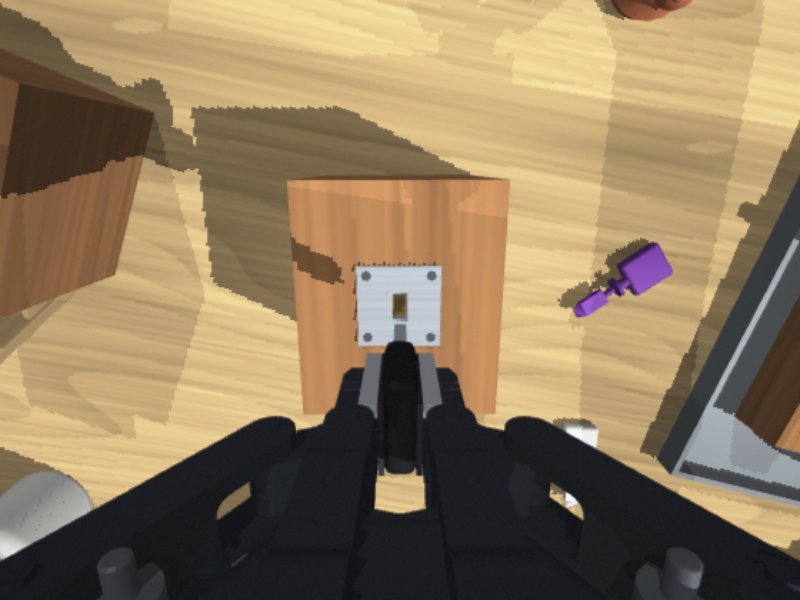

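The wrist view shows the plate square to the image, the keyway at about (400,306), and the blade just below it at (400,332). I'll take a closer crop.

```bash
python3 -c "
from h import *
s=status.read_state();M=R.from_rotvec(s['tcp_rot'])
for x,y,z in((0,0,.0467),(.003,0,.0467),(-.003,0,.0467),(.006,0,.0397),(-.006,0,.0397),(.006,.0025,.0397)): print(proj('w3',s['position']+M.apply([x,y,z])))
u=cv2.imread('pics/w3.png')[180:255,230:330]
cv2.imwrite('pics/w3c.png',cv2.resize(u,(800,600),interpolation=cv2.INTER_CUBIC))"
```

```text
[279.96158763 231.09228534]
[279.96986047 226.69046188]
[279.95338299 235.45782303]
[279.99222955 225.93263004]
[279.95791337 244.00242317]
[284.04925592 225.93803516]
```

View pics/w3c.png

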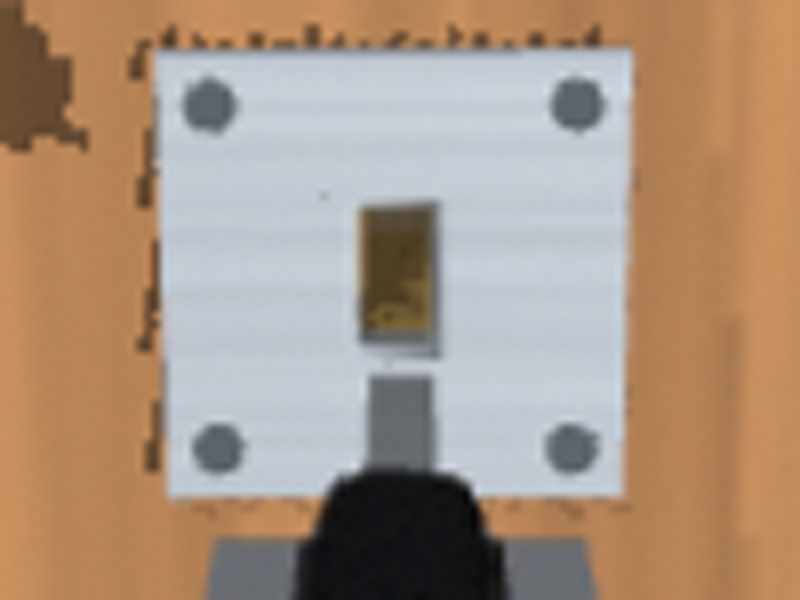

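```bash
python3 -c "
from h import *
f=lambda u,v:atz('w3',230+u/8,180+v/8,.122)
L=f(395.5,278);print('lock',L,[f(*p)[:2] for p in((158,50),(632,50),(168,497),(622,497))])
a=f(209,104)-f(217,449);b=f(578,104)-f(571,449);print([np.degrees(np.arctan2(-q[1],-q[0])) for q in(a,b)])
rel(L,11)
"
```

```text
lock [ 0.58632014 -0.0492843   0.122     ] [array([ 0.56887566, -0.07505065]), array([ 0.56045622, -0.03209468]), array([ 0.61249267, -0.0667069 ]), array([ 0.60400065, -0.02336934])]
[np.float64(11.191460310529147), np.float64(11.111425645350872)]
0 [-0.9 -0.4 84.4] [-0.     0.    -3.141] q7 1.7923377903238302
180 [-0.9 -0.4 84.4] [0. 0. 0.] q7 1.7923377903238302
```

```bash
python3 -m jog '[5,-0.3,-0.5,8,0,0,0, 5,-0.3,-0.5,18,0,0,0, 5,-0.3,-0.5,28,0,0,0, 5,-0.3,-0.5,35,0,0,0, 5,-0.3,-0.5,39,0,0,0, 5,-0.3,-0.5,42,0,0,0, 5,-0.3,-0.5,44,0,0,0, 5,-0.3,-0.5,44,0,0,0]'
python3 -c "
from h import *
d,s=snap('wrist','w4');rel([.5863,-.0493,.1327],11.1);print(s['position'],s['contact_force'],s['wrist_torque'])
u=cv2.imread('pics/w4.png')[180:255,230:330]
cv2.imwrite('pics/w4c.png',cv2.resize(u,(800,600),interpolation=cv2.INTER_CUBIC))"
```

```text
time_s: 8.4
position: [0.5858, -0.0495, 0.1624]
tcp_rot: [-0.301, 3.127, 0.0]
contact_force: [0.5, 0.1, -1.1]
width: 0.009
grip_force: 77.9
0 [-0.4  0.1 29.8] [ 1.00e-03 -0.00e+00  3.14e+00] q7 1.7951057691942522
180 [-0.4  0.1 29.8] [ 0.     0.    -0.001] q7 1.7951057691942522
[ 0.58580852 -0.04953295  0.16240202] [ 0.54939564  0.05735965 -1.05665506] [ 0.02706316  0.01956633 -0.01229986]
```

View pics/w4c.png

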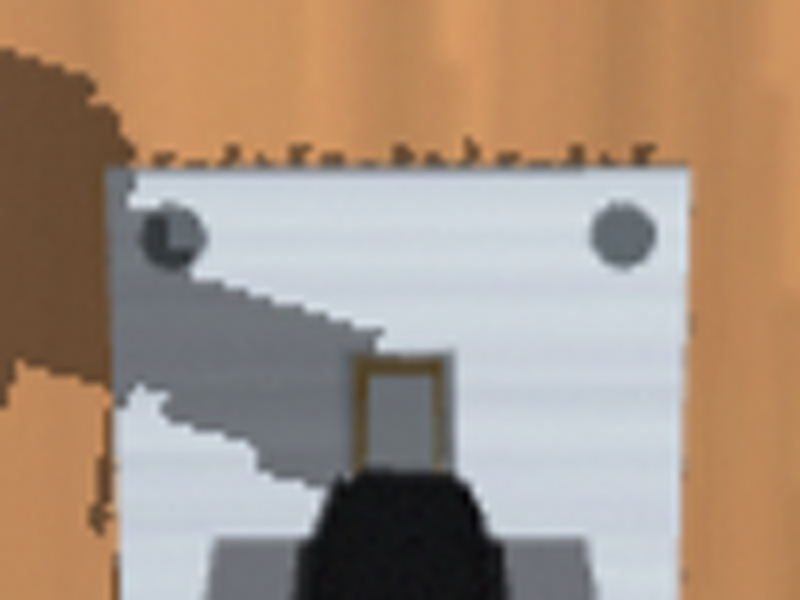

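The blade is in the mouth and centred between the keyway walls (368–434 within about 357–445), with no contact force. Next I'll push gently with a yaw wiggle.

```bash
python3 -m jog '[5,0,0,4,0,0,0, 5,0,0,7,0,0,0, 5,0,0,8,0,0,0.05, 5,0,0,9,0,0,-0.05, 5,0,0,10,0,0,0.05, 5,0,0,11,0,0,-0.05, 5,0,0,12,0,0,0.05, 5,0,0,12,0,0,0]'
python3 -c "
from h import *
s=status.read_state();rel([.5863,-.0493,.1327],11.1);print(s['position'],s['contact_force'],s['wrist_torque'])"
```

```text
time_s: 9.45
position: [0.5863, -0.0502, 0.151]
tcp_rot: [-0.302, 3.126, -0.002]
contact_force: [-0.1, -0.8, 2.1]
width: 0.0091
grip_force: 78.6
0 [-0.1  0.9 18.3] [2.000e-03 2.000e-03 3.141e+00] q7 1.7962794881446749
180 [-0.1  0.9 18.3] [-0.001  0.001 -0.001] q7 1.7962794881446749
[ 0.58633853 -0.05021368  0.15099557] [-0.10696286 -0.77740201  2.13810602] [-0.34878164 -0.00407657 -0.01676989]
```

```bash
python3 -m jog '[5,0,0,1,0,0,0.05, 5,0,0,2,0,0,-0.05, 5,0,0,3,0,0,0.05, 5,0,0,4,0,0,-0.05, 5,0,0,5,0,0,0.05, 5,0,0,6,0,0,-0.05, 5,0,0,7,0,0,0.05, 5,0,0,7,0,0,0]'
python3 -c "
from h import *
s=status.read_state();rel([.5863,-.0493,.1327],11.1);print(s['position'],s['contact_force'],s['wrist_torque'])"
```

```text
time_s: 10.45
position: [0.5865, -0.0498, 0.144]
tcp_rot: [-0.302, 3.125, -0.001]
contact_force: [-0.1, -0.6, 3.4]
width: 0.0092
grip_force: 78.3
0 [ 0.2  0.5 11.3] [3.000e-03 1.000e-03 3.141e+00] q7 1.7964395545658376
180 [ 0.2  0.5 11.3] [-0.001  0.002 -0.001] q7 1.7964395545658376
[ 0.58653154 -0.04976928  0.14401741] [-0.08412681 -0.55817674  3.37700108] [-0.18560789 -0.11453982 -0.0194992 ]
```

```bash
python3 -m jog '[5,0,0,1,0,0,0.05, 5,0,0,2.5,0,0,-0.05, 5,0,0,4,0,0,0.05, 5,0,0,5.5,0,0,-0.05, 5,0,0,7,0,0,0.05, 5,0,0,8.5,0,0,-0.05, 5,0,0,10,0,0,0.05, 5,0,0,10,0,0,0]'
python3 -c "
from h import *
s=status.read_state();rel([.5863,-.0493,.1327],11.1);print(s['position'],s['contact_force'],s['wrist_torque'])"
```

```text
time_s: 11.45
position: [0.586, -0.0496, 0.1333]
tcp_rot: [-0.302, 3.126, -0.0]
contact_force: [-0.0, -0.1, -1.2]
width: 0.0093
grip_force: 77.9
0 [-0.3  0.3  0.6] [1.000e-03 0.000e+00 3.141e+00] q7 1.7968417697137182
180 [-0.3  0.3  0.6] [-0.     0.001 -0.001] q7 1.7968417697137182
[ 0.58602601 -0.04961769  0.13332122] [-0.03750966 -0.06308108 -1.168437  ] [-0.05177776 -0.07748402  0.0205986 ]
```

```bash
python3 -m jog '[5,0,0,0.5,0,0,0.03, 5,0,0,1,0,0,-0.03, 5,0,0,1.5,0,0,0.03, 5,0,0,2,0,0,-0.03, 5,0,0,2,0,0,0, 5,0,0,2,0,0,0, 5,0,0,2,0,0,0, 5,0,0,2,0,0,0]'
python3 -c "
from h import *
s=status.read_state();print(s['position'],s['contact_force'],s['wrist_torque'])"
```

```text
time_s: 12.45
position: [0.5863, -0.0496, 0.1326]
tcp_rot: [-0.298, 3.126, -0.0]
contact_force: [-1.6, -0.1, 7.0]
width: 0.0089
grip_force: 79.1
[ 0.58626789 -0.04958893  0.13262915] [-1.62518606 -0.06389407  6.96947298] [0.02418562 0.3750863  0.01962593]
```

```bash
python3 -m jog '[5,0,0,0,0,0,0.1, 5,0,0,0,0,0,0.2, 5,0,0,0,0,0,0.32, 5,0,0,0,0,0,0.45, 5,0,0,0,0,0,0.6, 5,0,0,0,0,0,0.75, 5,0,0,0,0,0,0.9, 5,0,0,0,0,0,0.9]'
python3 -c "
from h import *
s=status.read_state();print(s['position'],s['contact_force'],s['wrist_torque'],s['joint_pos'][6],R.from_rotvec(s['tcp_rot']).as_euler('xyz',degrees=True))"
```

```text
time_s: 13.45
position: [0.5864, -0.0498, 0.1327]
tcp_rot: [1.092, 2.944, 0.0]
contact_force: [-1.9, 0.3, 6.8]
width: 0.0086
grip_force: 79.1
[ 0.5863591  -0.04976956  0.13266498] [-1.85316585  0.26184913  6.79269794] [-0.10898154  0.43000459 -0.00517435] 1.0029522654002516 [1.79961000e+02 7.58673728e-02 1.39295816e+02]
```

```bash
python3 -m jog '[5,0,0,0,0,0,0.13, 5,0,0,0,0,0,0.27, 5,0,0,0,0,0,0.4, 5,0,0,0,0,0,0.5, 5,0,0,0,0,0,0.6, 5,0,0,0,0,0,0.67, 5,0,0,0,0,0,0.73, 5,0,0,0,0,0,0.76]'
python3 -c "
from h import *
s=status.read_state();print(s['position'],s['contact_force'],s['wrist_torque'],s['joint_pos'][6],R.from_rotvec(s['tcp_rot']).as_euler('xyz',degrees=True))"
```

```text
time_s: 14.45
position: [0.5862, -0.0499, 0.1327]
tcp_rot: [2.106, 2.33, 0.001]
contact_force: [-2.3, -0.4, 7.1]
width: 0.0091
grip_force: 79.2
[ 0.58620337 -0.04986105  0.13265129] [-2.33988638 -0.40126644  7.0564226 ] [-0.1204055   0.48900868  0.14672543] 0.3434972787008953 [1.79937453e+02 1.14585854e-02 9.57589693e+01]
```

```bash
python3 -m jog '[5,0,0,0,0,0,0.02, 5,0,0,0,0,0,0.03, 5,0,0,0,0,0,0.03, 5,0,0,0,0,0,0.03, 5,0,0,0,0,0,0.03, 5,0,0,0,0,0,0.03, 5,0,0,0,0,0,0.03, 5,0,0,0,0,0,0.03]'
python3 -c "
from h import *
snap('side','d5');snap('scene','e5');s=status.read_state();print(s['position'],s['contact_force'],s['wrist_torque'],s['joint_pos'][6],R.from_rotvec(s['tcp_rot']).as_euler('xyz',degrees=True))
o=np.vstack([np.hstack([cv2.resize(cv2.imread('pics/%s.png'%n)[b:b+90,a:a+120],(400,300)) for n in m]) for m,a,b in [(('scene','e5'),190,130),(('side','d5'),240,110)]])
cv2.imwrite('pics/fin.png',o)"
```

```text
time_s: 15.45
position: [0.5862, -0.0499, 0.1326]
tcp_rot: [2.14, 2.299, 0.001]
contact_force: [-1.7, -0.0, 7.0]
width: 0.0087
grip_force: 79.2
[ 0.58619981 -0.0498623   0.13264896] [-2.11480321 -0.4324272   6.93540658] [-0.10505537  0.55812237  0.07474012] 0.31866083796359207 [1.79937401e+02 1.15665884e-03 9.41008081e+01]
```

View pics/fin.png

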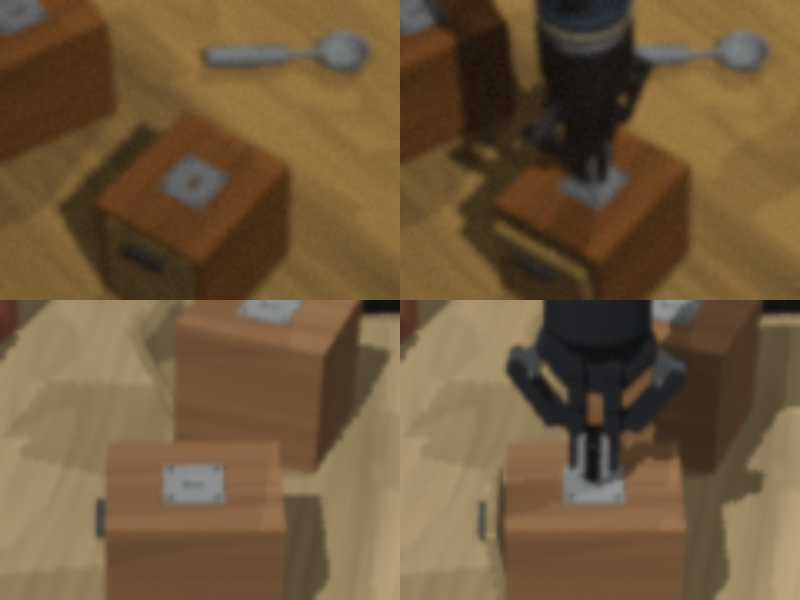

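The bin front has been pushed ajar (scene (545,250), side (490,520)), so the plug has turned. I'll check that it is against the stop.

```bash
python3 -m jog '[5,0,0,0,0,0,0.02, 5,0,0,0,0,0,0.04, 5,0,0,0,0,0,0.05, 5,0,0,0,0,0,0.05, 5,0,0,0,0,0,0.05, 5,0,0,0,0,0,0.05, 5,0,0,0,0,0,0.05, 5,0,0,0,0,0,0.05]'
python3 -c "
from h import *
s=status.read_state();print(s['position'],s['contact_force'],s['wrist_torque'],s['joint_pos'][6],R.from_rotvec(s['tcp_rot']).as_euler('xyz',degrees=True))"
```

```text
time_s: 16.55
position: [0.5862, -0.0499, 0.1326]
tcp_rot: [2.197, 2.245, 0.001]
contact_force: [-2.8, -0.6, 6.6]
width: 0.009
grip_force: 79.2
[ 0.5862015  -0.04986326  0.13264607] [-2.8034099  -0.57847751  6.5822488 ] [-0.07609192  0.48888469  0.17324085] 0.2758666910074886 [1.79938348e+02 1.81938592e-03 9.12514600e+01]
```

```bash
python3 -m jog '[5,0,0,0,0,0,0, 5,0,0,0,0,0,0, 5,0,0,0,0,0,0, 5,0,0,0,0,0,0, 5,0,0,0,0,0,0, 5,0,0,0,0,0,0, 5,0,0,0,0,0,0, 5,0,0,0,0,0,0]'
python3 -c "
from h import *
t=[]
for i in range(10):
    optics.get_image('side'); s=status.read_state(); t.append(s['wrist_torque'][2])
print(np.round(t,3),np.mean(t),s['position'],s['contact_force'],s['joint_pos'][6],s['time_s'])"
```

```text
time_s: 17.55
position: [0.5862, -0.0498, 0.1327]
tcp_rot: [2.196, 2.245, 0.001]
contact_force: [-2.3, -0.4, 7.9]
width: 0.0088
grip_force: 79.2
[0.206 0.195 0.187 0.181 0.196 0.167 0.188 0.174 0.16  0.122] 0.1776766803548038 [ 0.58619084 -0.04988273  0.13264248] [-2.63257221 -0.76256287  7.69824856] 0.27590641430593466 18.05
```

```bash
python3 -c "
from workcell import ctrl
print(ctrl.finish_job())"
```

```text
the job is handed in; nothing more can be done
None
```

I took the key from the rack, pushed it home in the shut caddy's lock, turned it a quarter turn clockwise until it met the stop (the bin is now ajar), and handed the job in at 18 s with the key still gripped and held turned.

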